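# Move the spent battery pack from the work lamp to its charger

### The arm

A 6-joint arm with a two-finger parallel gripper is mounted at the origin on the work surface. World frame = base frame: x ahead of the robot, y to its left, z up, the work surface at z = 0. Lengths are in m, angles in rad, forces in N, time in s.
With the tool pointing down it reaches from about 0.3 to 0.75 m from the base axis. Payload 8.5 kg.
Tool frame: the origin (TCP) lies on the centre line of the jaws, within the pads' length; the fingertips stand tips_ahead ahead of it and the grasp point (between the pads) lies 5 mm behind it (tips_ahead is the distance from the TCP to the fingertips, in m); z points along the fingers, y is the line along which they close (so a half turn about z gives the same grasp; the last joint's range is limited). The gripper opens to 85 mm and grips with 20 to 120 N. Pads are 22 mm wide; open, the fingers measure 114 mm over their backs; the gripper's body (76 mm by 85 mm) begins 54 mm behind the grasp point. The pads swing forward as they close: fully open they stand 13 mm farther back than shut.
Start: joints at [-0.215, 0.381, 1.297, -0, 1.464, -0.215], TCP at [0.55, 0, 0.245] pointing down, gripper open.
Joint ranges: [-3.11, 3.11], [-0.89, 2.33], [0.22, 2.48], [-1.42, 4.56], [0.17, 2.85], [-2.88, 2.88]. Speed limits (rad/s): [2.39, 2.39, 3.14, 3.14, 3.14, 3.14].

### API

Orientations are given as a unit quaternion [w, x, y, z].
In Python, from cell import * gives the robot as it stands. The module is installed in compiled form; this text tells all that it offers.
- The arm moves only by the tool servo_tool, never from a script. Its argument "deltas" is a list that holds one entry, the list of rows, each a list of 7 numbers: the shift along the tool's x, y, z as a fraction of full scale, then the turn, a rotation vector about the tool's x, y, z as a fraction of full scale, then the opening, from 0 (shut) to 1 (fully open). A call has exactly 10 rows; each row shifts and turns the commanded pose from where the row before left it, along the tool's axes as they then stand; what a row does not reach is not made up. Full scale, the value 1, is 25 mm for a shift and 10 degrees for a turn. A row lasts 1/8 s, in which the tool goes at most 62.5 mm and 10.7 degrees, less where a joint would pass 70% of its speed; a pose out of reach is approached as far as the arm can. A call with a number of a shift or a turn outside -1 to 1 is refused whole. A call with a gripper value outside its range is refused whole. The fingers move at their own pace and stop on an object; the grip force is fixed at half the most. Time passes only in rows, so rows that do not move let the fingers close, or fill a call up. It gives the time, the measured TCP pose, the force, the opening and the grip force at its end, in the units of the state.
- state(): the state, without advancing time (a new reading comes with each control period).
- read_camera(name): name is "scene" or "side" or "wrist"; returns the picture (420x560x3 uint8, red, green, blue); there is no depth.
- calibration(name): a dict with "mtx" (3x3 intrinsics, pixels), "extrinsics" (4x4, takes a point from world to camera coordinates). Camera axes: x right, y down, z forward; pixel columns grow to the right and rows downward; lengths in m; the calibration is good to about 2 mm. The wrist camera is an equidistant fisheye: a pixel r from the principal point sees the ray r / f radians off the axis. A picture is of the moment at which its call begins: read the wrist's pose just before it. calibration takes no time and is no camera call; for the wrist camera it gives the pose at the moment of the call.
- finish_job(): hands the job in; it is judged then, once.
The state is a dict: "time": time; "joint_positions": joint angles; "dq": joint speeds; "effort": joint torques, N m; "tool_pos": TCP position; "tcp_rot": TCP orientation; "ft_force": force on the tool from outside, world axes, zero at the start; "torque": the same for the moment, N m; "finger_gap": finger opening in m; "grip_force": force on a finger pad.
Only numpy, scipy, OpenCV 4.12 (cv2) and the standard library are available. Lean on these libraries where they do the work, as an engineer would, in place of code of your own. Each camera call takes 0.05 s, during which the arm holds its last target. There are 200 camera calls.

### The job

The work lamp's battery pack is flat: squeeze its two side buttons together, draw the pack up out of the lamp and stand it upright on the rubber mat. Let go, take it again by its bare front and back faces, and lower it without dropping it into the charger's pocket until it rests fully home, upright, then leave it there. The lamp and the charger must stay where they stand, and nothing else on the bench is to be disturbed.

Things in the scene. Friction and masses are not known exactly. Their poses are not given: they have to be found in the camera images.
- pack_center (a point): Centre of the battery pack in the lamp: dark grey plastic, 0.4 kg, 86 mm tall; 43 mm above its foot. Own z up, y from right to left button. From the foot to 36 mm up a plug 38 (x) by 46 mm (y); above it a body 46 (x) by 56 mm (y), whose bare front and back faces look along -x and +x. Same turned half round. Stands by itself on a flat place but tips easily
- pack_buttons (a point): Point midway between the pack's two spring buttons, 62 mm above its foot; axes as the pack's. On each flank (-y, +y) a ribbed button 18 mm (x) by 20 mm tall stands 5 mm proud: 66 mm over both, 56 mm when both are flush. Each moves a hook that stands 4.5 mm out of the plug's flank (55 mm over both hooks), 10 to 18 mm above the foot, and withdraws it
- pack_left (a joint): travel of the button on the +y flank: 0 = out, 0.005 m = pressed flush with the flank (end stop 0.0055). Pressing takes 3 N at first and 13 N when flush; it springs back
- pack_right (a joint): travel of the button on the -y flank, likewise
- lamp_dock (a point): Centre of the floor of the lamp's battery dock, 16 mm above the bench; the pack's foot starts here. x to the lamp's head, y along the buttons' line. Grey dock housing 96 (x) by 100 mm (y), top 51 mm above the bench. Catch lips on its y sides hold the pack's hooks: it comes up only while both buttons are in by more than about 4 mm, and is clear after 36 mm of lift. Latched, a pull lifts the lamp
- lamp_head (a point): Centre of the work lamp's floodlight head, 124 mm along +x from the dock's centre: a yellow frame 150 mm wide (y), 112 mm high, in a steel bracket 204 mm wide over its knobs; from 95 to 155 mm along +x from the dock's centre, up to 170 mm above the bench. Under it a foot plate 22 mm high, from 47 to 173 mm along +x. The whole lamp weighs 2.6 kg and stands loose
- charger_seat (a point): Centre of the floor of the charger's pocket, 14 mm above the bench; the pack's foot finally rests here, its y along this y, either way round; no latch. Charger 1.4 kg, loose, grey: a block 100 (x) by 104 mm (y), 46 mm high, and a box 30 mm high on to 100 mm along +x. Pocket 43 (x) by 61 mm (y), 32 mm deep, rim chamfered 4 mm
- charger_top (a point): Point over the pocket's centre, level with the tops of the charger's two cheeks, 88 mm above the bench. The cheeks stand on the y sides of the pocket, 72 mm apart inside, 104 mm over their outsides, 50 to 70 mm long (x). They close over the seated pack's buttons, so that no fingers fit there; the x sides are open above the 46 mm high block
- mat_top (a point): Centre of the top of the grey rubber mat, 140 mm square, 4 mm thick, fixed on the bench and kept clear; x, y along its sides
- big_pack_center (a point): Bystander: centre of a spare pack of the same make but taller (130 mm), standing on the bench; leave it
- mug_center (a point): Bystander: centre of a white mug, 78 mm wide, 85 mm tall, handle at its +y
- screwdriver_grip (a point): Bystander: grip of a black screwdriver 170 mm long, lying
- tape_center (a point): Bystander: centre of a tape measure, 66 x 36 mm, 62 mm tall
- screw_jar_center (a point): Bystander: centre of a glass jar with steel cap, 68 mm wide, 75 mm tall
- wrench_grip (a point): Bystander: grip of a wrench 190 mm long, lying
- multimeter_center (a point): Bystander: centre of a multimeter 150 x 76 mm, 36 mm thick, lying

How it is judged:
On the way, in this order (a step that is already met when the one before it is completed fails the run):
1. both side buttons of the pack are pressed in (4 mm or more) while it sits in the lamp (value of joint each of pack_left, pack_right above 0.004 m and distance between pack_center and lamp_dock below 0.053 m), for 0.1 s.
2. the pack stands upright and still on the rubber mat, let go of (angle between pack_center's own z axis and vertical below 0.1 rad and x of pack_center in the frame of mat_top between -0.065 and 0.065 m and y of pack_center in the frame of mat_top between -0.065 and 0.065 m and height (world z) of pack_center below 0.051 m and contact force between pack and the arm below 0.1 N and contact force between pack and the fingers below 0.1 N and linear speed of pack below 0.03 m/s), for 0.2 s.
3. the pack is taken again by its front and back faces (buttons out) and lifted off the mat (contact force between pack and the fingers above 2 N and value of joint each of pack_left, pack_right below 0.002 m and height (world z) of pack_center above 0.062 m), for 0.1 s.
At the end, for the whole second after the job is handed in: The pack rests upright (within 0.1 rad) and still in the charger's pocket, its foot within 3 mm of the pocket floor, within 6 mm of its centre and square to it within 0.15 rad; lamp and charger stand flat on the bench (horizontal distance between pack_center and charger_seat below 0.006 m and z of pack_center in the frame of charger_seat below 0.046 m and angle between pack_center's own z axis and vertical below 0.1 rad and angle between the y axis of pack_center and the y axis of charger_seat, either way round below 0.15 rad and linear speed of pack below 0.02 m/s and angle between each of lamp_dock, charger_seat's own z axis and vertical below 0.05 rad); the robot touches nothing.
It fails at once if the lamp is lifted or shifted more than 30 mm (distance of lamp_dock from where it was at the start of the episode above 0.03 m or height (world z) of lamp_dock above 0.028 m).
It fails at once if the charger is shifted more than 30 mm (distance of charger_seat from where it was at the start of the episode above 0.03 m).
It fails at once if the pack is dropped (falls freely more than about 12 mm) (linear speed of pack above 0.48 m/s and contact force between pack and the fingers below 0.05 N).
It fails at once if a bystander is moved more than 30 mm (distance of any of big_pack_center, mug_center, screwdriver_grip, tape_center, screw_jar_center, wrench_grip, multimeter_center from where it was at the start of the episode above 0.03 m).
It also fails if it takes over 62 s, if anything falls off the work surface, if the arm or the gripper's body presses on something with over 40 N, if the wrist force passes 120 N, or if a joint passes its speed limit or range.

## Working session

There is one attempt and no reset: what is moved stays moved. The work goes in short steps, Python scripts to look and compute and a tool call to move; the robot and the scene stay as the last step left them, time stands still between calls to the robot, and variables do not carry over. Pictures are saved under pics/ and viewed, at most 10 in all, crops included, and the job is handed in when it is done.

Besides the shell and the picture viewer there is one more tool, called after ">>>" by a JSON object that holds its "op" and its "data". servo_tool: Moves the arm, as the interface text tells. Shift numbers are shares of 25 mm and turn numbers shares of 10 degrees, none past 1 either way. Its arguments: {"type":"object","properties":{"deltas":{"type":"array","items":{"type":"array","items":{"type":"array","items":{"type":"number"}}}}},"required":["deltas"]}

```bash
mkdir -p pics; cat > h.py <<'E'
from cell import *
import numpy as np, cv2
def ray(name,uv,cal=None):
    c=cal or calibration(name); K=np.array(c["mtx"]); E=np.array(c["extrinsics"])
    uv=np.atleast_2d(np.array(uv,float))
    x=(uv[:,0]-K[0,2])/K[0,0]; y=(uv[:,1]-K[1,2])/K[1,1]
    if name=="wrist":
        r=np.hypot(x,y)+1e-12; d=np.c_[x/r*np.sin(r),y/r*np.sin(r),np.cos(r)]
    else: d=np.c_[x,y,np.ones(len(x))]
    R=E[:3,:3]; return -R.T@E[:3,3], d@R
def plane(name,uv,z,cal=None):
    o,d=ray(name,uv,cal); return o+d*((z-o[2])/d[:,2])[:,None]
def proj(name,P,cal=None):
    c=cal or calibration(name); K=np.array(c["mtx"]); E=np.array(c["extrinsics"])
    p=np.atleast_2d(P)@E[:3,:3].T+E[:3,3]
    if name=="wrist":
        r=np.hypot(p[:,0],p[:,1])+1e-12; t=np.arctan2(r,p[:,2]); q=p[:,:2]/r[:,None]*t[:,None]
    else: q=p[:,:2]/p[:,2:]
    return q*[K[0,0],K[1,1]]+[K[0,2],K[1,2]]
def grab(name,fn):
    c=calibration(name); im=read_camera(name)[:,:,::-1].copy(); cv2.imwrite(f"pics/{fn}.png",im); return im,c
E
python3 - <<'E'
from h import *
for n in("scene","side","wrist"):
    grab(n,n+"0"); c=calibration(n); E=np.array(c["extrinsics"]); print(n,np.array(c["mtx"]).round(1).tolist(),(-E[:3,:3].T@E[:3,3]).round(3),E[2,:3].round(2))
print(state())
E
```

```text
scene [[518.3, 0.0, 272.7], [0.0, 518.3, 215.3], [0.0, 0.0, 1.0]] [1.36  0.697 1.376] [-0.5  -0.43 -0.76]
side [[385.4, 0.0, 278.4], [0.0, 385.4, 209.2], [0.0, 0.0, 1.0]] [ 0.518 -0.87   0.996] [ 0.03  0.68 -0.73]
wrist [[325.2, 0.0, 271.0], [0.0, 325.2, 210.6], [0.0, 0.0, 1.0]] [0.55  0.073 0.373] [-0.   -0.28 -0.96]
{'time': 0.15, 'joint_positions': array([-2.15291110e-01,  3.81078981e-01,  1.29802158e+00,  2.23508663e-05,
        1.46358850e+00, -2.15289462e-01]), 'dq': array([-0.00069275, -0.00196313, -0.00288451, -0.0008343 ,  0.00112383,
       -0.0008515 ]), 'effort': array([ 1.94521621e-03, -4.48624384e+01, -2.31344014e+01, -1.86937300e-04,
        3.77541786e-03, -1.65174959e-05]), 'tool_pos': array([5.49806989e-01, 5.03009381e-05, 2.44855276e-01]), 'tcp_rot': array([-4.67498813e-04,  7.07108107e-01,  7.07105243e-01, -2.86525225e-04]), 'ft_force': array([ 0.04880137,  0.62690611, -0.11047096]), 'torque': array([-0.02091312, -0.01566071,  0.06118741]), 'grip_force': 0.0, 'finger_gap': 0.08535605866394372}
```

View pics/scene0.png

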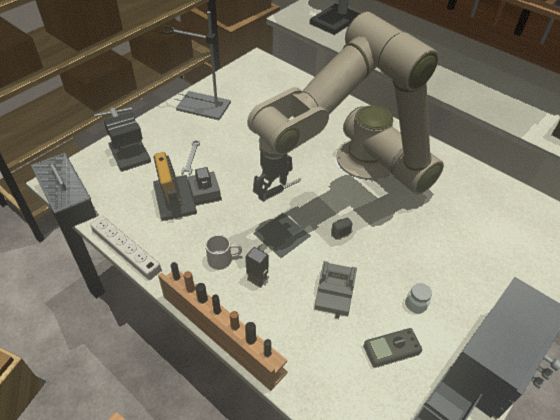

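View pics/side0.png

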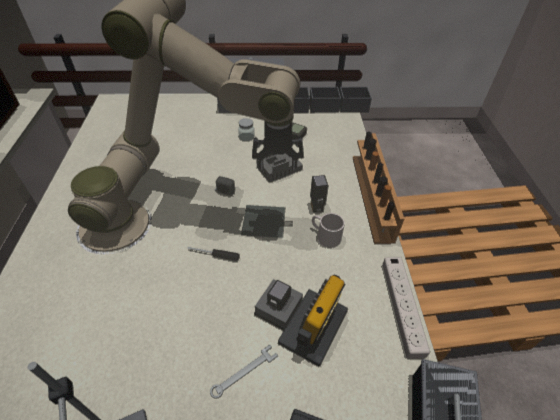

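View pics/wrist0.png

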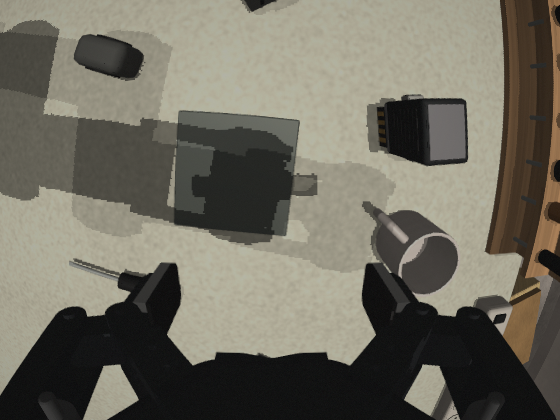

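Scene: pack in lamp at (205,175), lamp head (165,170), mat (283,232), charger (337,285). Side: pack top (283,289), mat (264,221), charger (280,163). Wrist: mat at corners (178,111),(299,121),(287,236),(175,222).

```bash
python3 - <<'E'
from h import *
w=plane("wrist",[(178,111),(299,121),(287,236),(175,222)],0.004); print("mat",w.round(4).tolist(),w.mean(0).round(4))
print("pack top side",plane("side",[(283,287)],.102).round(3),"scene",plane("scene",[(204,173)],.102).round(3))
print("charger cheeks",plane("scene",[(337,285)],.05).round(3),plane("side",[(280,165)],.05).round(3))
for n,b in(("side",(245,240,360,370)),("scene",(140,140,230,230)),("scene",(300,250,370,330))):
    im=cv2.imread(f"pics/{n}0.png")[b[1]:b[3],b[0]:b[2]]
    cv2.imwrite(f"pics/c_{n}{b[0]}.png",cv2.resize(im,None,fx=4,fy=4,interpolation=cv2.INTER_CUBIC))
E
python3 -c "
import cv2,numpy as np
a=[cv2.imread('pics/'+f) for f in('c_side245.png','c_scene300.png')]
h=max(i.shape[0] for i in a)
o=np.hstack([cv2.copyMakeBorder(i,0,h-i.shape[0],0,0,0) for i in a]);print(o.shape);cv2.imwrite('pics/c1.png',o)"
```

```text
mat [[0.4428, 0.0837, 0.004], [0.581, 0.0694, 0.004], [0.5689, -0.0678, 0.004], [0.431, -0.0502, 0.004]] [0.5059 0.0088 0.004 ]
pack top side [[ 0.559 -0.319  0.102]] scene [[ 0.541 -0.324  0.102]]
charger cheeks [[0.567 0.282 0.05 ]] [[0.571 0.243 0.05 ]]
(520, 740, 3)
```

View pics/c1.png

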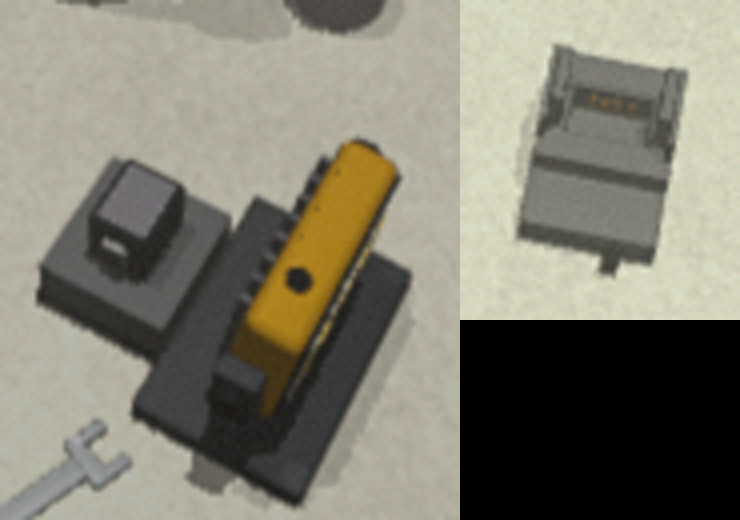

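Crop shows dock housing top corners, pack top (tilted square), and charger with cheeks toward the base side and its box towards +x.

```bash
python3 - <<'E'
from h import *
q=lambda L:[(245+x/4-.4,240+y/4-.4) for x,y in L]
def sh(t,w):
    print(t,w.round(3)[:,:2].tolist(),w.mean(0).round(4)); 
    for i in range(len(w)): e=w[(i+1)%len(w)]-w[i]; print("  L %.4f ang %.1f"%(np.hypot(*e[:2]),np.degrees(np.arctan2(e[1],e[0]))))
sh("dock",plane("side",q([(115,158),(230,215),(160,330),(40,268)]),.051))
sh("pack",plane("side",q([(130,162),(185,188),(160,238),(100,208)]),.102))
r=lambda L:[(300+(x-460)/4-.4,250+y/4-.4) for x,y in L]
sh("box",plane("scene",r([(520,237),(652,262)]),.03))
sh("cheek",plane("scene",r([(557,45),(686,70)]),.088))
E
```

```text
dock [[0.534, -0.261], [0.614, -0.309], [0.561, -0.394], [0.482, -0.347]] [ 0.5476 -0.3276  0.051 ]
  L 0.0928 ang -31.5
  L 0.0999 ang -121.7
  L 0.0924 ang 149.3
  L 0.1011 ang 58.5
pack [[0.544, -0.297], [0.58, -0.318], [0.561, -0.355], [0.523, -0.332]] [ 0.5519 -0.3256  0.102 ]
  L 0.0419 ang -30.3
  L 0.0414 ang -116.2
  L 0.0452 ang 149.0
  L 0.0408 ang 59.2
box [[0.668, 0.277], [0.619, 0.363]] [0.6431 0.3199 0.03  ]
  L 0.0985 ang 119.9
  L 0.0985 ang -60.1
cheek [[0.547, 0.211], [0.5, 0.298]] [0.5234 0.2547 0.088 ]
  L 0.0990 ang 118.8
  L 0.0990 ang -61.2
```

>>> {"op": "servo_tool", "data": {"deltas": [[[0,0,0,0,0,-1,1],[0,0,0,0,0,-1,1],[0,0,0,0,0,-1,1],[0,0,0,0,0,-1,1],[0,0,0,0,0,-1,1],[0,0,0,0,0,-0.9,1],[-0.36,-0.93,0,0,0,0,1],[-0.36,-0.93,0,0,0,0,1],[-0.36,-0.93,0,0,0,0,1],[-0.36,-0.93,0,0,0,0,1]]]}}

```text
time: 1.4
tool_pos: [0.5327, -0.099, 0.2451]
tcp_rot: [-0.0, 0.267, 0.964, 0.0]
ft_force: [0.8, 0.6, 0.1]
finger_gap: 0.0853
grip_force: 0.0
```

>>> {"op": "servo_tool", "data": {"deltas": [[[-0.36,-0.93,0,0,0,0,1],[-0.36,-0.93,0,0,0,0,1],[-0.36,-0.93,0,0,0,0,1],[-0.36,-0.93,0,0,0,0,1],[-0.36,-0.93,0,0,0,0,1],[-0.36,-0.93,0,0,0,0,1],[-0.36,-0.93,0,0,0,0,1],[-0.36,-0.93,0,0,0,0,1],[0,0,0,0,0,0,1],[0,0,0,0,0,0,1]]]}}

```text
time: 2.65
tool_pos: [0.4989, -0.2941, 0.2451]
tcp_rot: [-0.0, 0.267, 0.964, 0.0]
ft_force: [-0.0, -0.3, -0.6]
finger_gap: 0.0853
grip_force: 0.0
```

```bash
cat >> h.py <<'E'
from scipy.spatial.transform import Rotation as Ro
def toolR(s=None):
    q=(s or state())["tcp_rot"]; return Ro.from_quat([q[1],q[2],q[3],q[0]]).as_matrix()
def go(target,yaw):  # prints tool-axis shift (mm) and z turn (deg) to reach target with tool y heading yaw
    s=state(); R=toolR(s); d=R.T@(np.array(target)-s["tool_pos"])
    cur=np.degrees(np.arctan2(R[1,1],R[0,1])); e=(yaw-cur+180)%360-180
    print("t %.1f tcp"%s["time"],s["tool_pos"].round(4),"yaw %.2f"%cur,"shift mm",(d*1000).round(1),"z-turn deg %.2f"%-e,"gap %.4f grip %.1f"%(s["finger_gap"],s["grip_force"]),"F",s["ft_force"].round(1))
E
python3 - <<'E'
from h import *
import cell; print([n for n in dir(cell) if n[0]!='_'][:60])
go([.549,-.327,.15],59); print(toolR().round(3))
im,c=grab("wrist","w1")
E
```

```text
['PlanningError', 'calibration', 'finish_job', 'read_camera', 'state', 'tips_ahead']
t 2.6 tcp [ 0.4989 -0.2941  0.2451] yaw 59.01 shift mm [-59.9  -2.4  95.1] z-turn deg 0.01 gap 0.0853 grip 0.0 F [-0.  -0.3 -0.6]
[[-0.857  0.515 -0.   ]
 [ 0.515  0.857  0.001]
 [ 0.001  0.    -1.   ]]
```

View pics/w1.png

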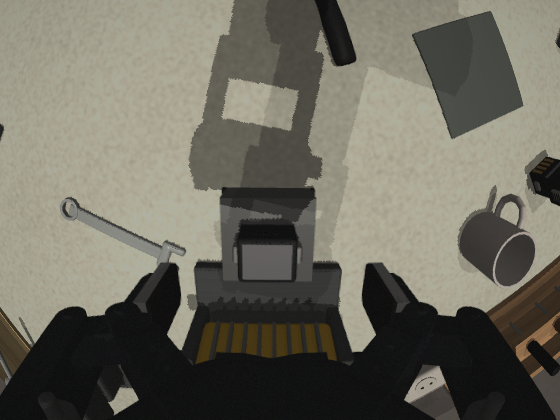

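Pack top at about (238–298, 242–282), between the fingers; lamp head below, dock housing top (222–315, 197–280).

```bash
python3 - <<'E'
from h import *
from cell import tips_ahead
print("tips_ahead",tips_ahead)
im=cv2.imread("pics/w1.png"); c=calibration("wrist")
g=cv2.cvtColor(im,cv2.COLOR_BGR2GRAY)
m=((g>75)&(im.max(2).astype(int)-im.min(2)<30)).astype(np.uint8)
print("row262",g[262,228:310:2],"col268",g[225:300:2,268])
t=np.zeros_like(m); t[225:300,225:312]=m[225:300,225:312]
n,l,s,ce=cv2.connectedComponentsWithStats(t); k=l[262,268]; print("label",k,s[k] if k else "")
cs,_=cv2.findContours((l==k).astype(np.uint8),0,2); b=cv2.boxPoints(cv2.minAreaRect(cs[0])); print(b)
w=plane("wrist",b,.102,c); print(w.round(4).tolist(),w.mean(0).round(4))
for i in range(4): e=w[(i+1)%4]-w[i]; print("  L %.4f ang %.1f"%(np.hypot(*e[:2]),np.degrees(np.arctan2(e[1],e[0]))))
d=plane("wrist",[(222,189),(314,189)],.051,c); print("dock back edge",d.round(4).tolist())
E
```

```text
tips_ahead 0.014
row262 [ 80  81  80  93 102  25  33  74  95  95  95  96  95  96  96  96  95  96
  96  96  96  95  96  96  95  96  96  95  96  96  95  98  49  31  37 114
  89  81  82  82  82] col268 [18 15 16 18 18 17 15 24 33 39 91 98 98 97 97 97 96 96 97 96 96 95 94 95
 94 93 94 81 31 55 56 54 55 56 54 54 63 59]
label 3 [ 242  245   51   35 1709]
[[242. 245.]
 [292. 245.]
 [292. 279.]
 [242. 279.]]
[[0.5202, -0.3361, 0.102], [0.5435, -0.2973, 0.102], [0.5739, -0.3146, 0.102], [0.5496, -0.3551, 0.102]] [ 0.5468 -0.3257  0.102 ]
  L 0.0452 ang 59.0
  L 0.0350 ang -29.6
  L 0.0473 ang -120.9
  L 0.0350 ang 147.0
dock back edge [[0.4732, -0.3357, 0.051], [0.5217, -0.255, 0.051]]
```

>>> {"op": "servo_tool", "data": {"deltas": [[[-0.77,-0.03,0,0,0,0,1],[-0.77,-0.03,0,0,0,0,1],[-0.77,-0.04,0,0,0,0,1],[0,0,1,0,0,0,1],[0,0,1,0,0,0,1],[0,0,1,0,0,0,1],[0,0,1,0,0,0,1],[0,0,0.6,0,0,0,1],[0,0,0,0,0,0,1],[0,0,0,0,0,0,1]]]}}

```text
time: 3.95
tool_pos: [0.5475, -0.3267, 0.1314]
tcp_rot: [0.001, 0.267, 0.964, -0.0]
ft_force: [-0.2, 0.1, 0.5]
finger_gap: 0.0854
grip_force: 0.0
```

```bash
python3 - <<'E'
from h import *
go([.547,-.326,.070],59)
grab("wrist","w2")
E
```

```text
t 4.0 tcp [ 0.5475 -0.3267  0.1314] yaw 59.02 shift mm [ 0.9  0.4 61.4] z-turn deg 0.02 gap 0.0854 grip 0.0 F [-0.2  0.1  0.5]
```

View pics/w2.png

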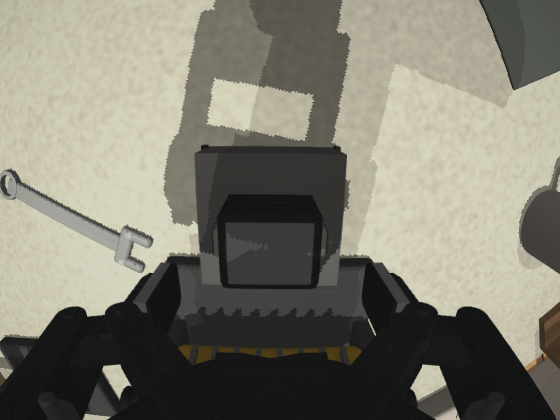

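Pack top spans (217–322, 195/218–288), centred on the jaws' midline (column 270); wrench and head clear.

```bash
python3 - <<'E'
from h import *
c=calibration("wrist"); w=plane("wrist",[(219,219),(320,219),(320,287),(219,287)],.102,c); print(w.round(4).tolist(),w.mean(0).round(4))
go([w.mean(0)[0],w.mean(0)[1],.07],59)
E
```

```text
[[0.5159, -0.3378, 0.102], [0.5426, -0.2933, 0.102], [0.5781, -0.3121, 0.102], [0.549, -0.3606, 0.102]] [ 0.5464 -0.326   0.102 ]
t 4.0 tcp [ 0.5475 -0.3268  0.1315] yaw 59.01 shift mm [ 1.5  0.2 61.5] z-turn deg 0.01 gap 0.0854 grip 0.0 F [-0.5 -0.1  1.1]
```

>>> {"op": "servo_tool", "data": {"deltas": [[[0.06,0,0.6,0,0,0,1],[0,0,0.6,0,0,0,1],[0,0,0.6,0,0,0,1],[0,0,0.6,0,0,0,1],[0,0,0.06,0,0,0,1],[0,0,0,0,0,0,0.6],[0,0,0,0,0,0,0],[0,0,0,0,0,0,0],[0,0,0,0,0,0,0],[0,0,0,0,0,0,0]]]}}

```text
time: 5.25
tool_pos: [0.5463, -0.3268, 0.0705]
tcp_rot: [0.001, 0.267, 0.964, -0.001]
ft_force: [-1.1, -2.1, 4.8]
finger_gap: 0.0554
grip_force: 65.4
```

>>> {"op": "servo_tool", "data": {"deltas": [[[0,0,0,0,0,0,0],[0,0,-0.2,0,0,0,0],[0,0,-0.3,0,0,0,0],[0,0,-0.4,0,0,0,0],[0,0,-0.4,0,0,0,0],[0,0,-0.4,0,0,0,0],[0,0,-0.4,0,0,0,0],[0,0,-0.5,0,0,0,0],[0,0,-0.5,0,0,0,0],[0,0,0,0,0,0,0]]]}}

```text
time: 6.5
tool_pos: [0.5462, -0.3262, 0.1477]
tcp_rot: [0.001, 0.267, 0.964, -0.001]
ft_force: [-0.5, -1.2, -4.6]
finger_gap: 0.0554
grip_force: 64.4
```

```bash
python3 - <<'E'
from h import *
go([.506,.009,.20],119.5)
im,_=grab("side","s2"); cv2.imwrite("pics/s2c.png",cv2.resize(im[200:370,200:380],None,fx=3,fy=3))
E
```

```text
t 6.5 tcp [ 0.5462 -0.3262  0.1477] yaw 59.00 shift mm [206.9 266.6 -52.9] z-turn deg -60.50 gap 0.0554 grip 64.4 F [-0.5 -1.2 -4.6]
```

View pics/s2c.png

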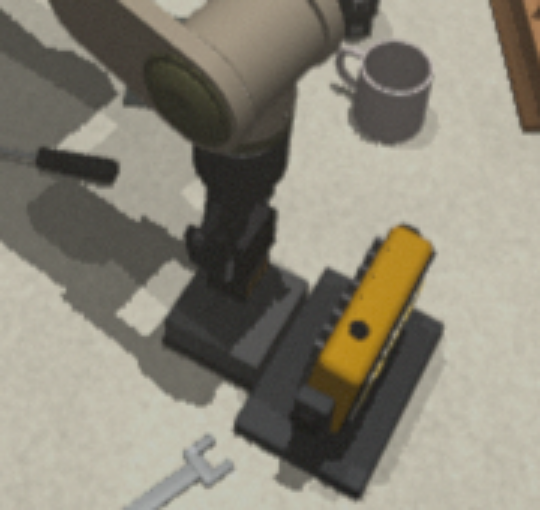

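Pack is out of the dock (force −4.6 N), lamp undisturbed.

>>> {"op": "servo_tool", "data": {"deltas": [[[0.3,0.4,-0.2,0,0,0,0],[0.6,0.8,0,0,0,0,0],[0.7,0.9,0,0,0,0,0],[0.7,0.9,0,0,0,0,0],[0.7,0.9,0,0,0,0,0],[0.7,0.9,0,0,0,0,0],[0.7,0.9,0,0,0,0,0],[0.7,0.9,0,0,0,0,0],[0.7,0.9,0,0,0,0,0],[0.7,0.9,0,0,0,0,0]]]}}

```text
time: 7.8
tool_pos: [0.514, -0.0605, 0.1514]
tcp_rot: [-0.0, 0.267, 0.964, 0.0]
ft_force: [-0.1, 0.4, -4.6]
finger_gap: 0.0554
grip_force: 64.5
```

>>> {"op": "servo_tool", "data": {"deltas": [[[0.7,0.9,0,0,0,0,0],[0.7,0.9,0,0,0,0,0],[0.38,0.47,0,0,0,-0.5,0],[0,0,0,0,0,-1,0],[0,0,0,0,0,-1,0],[0,0,0,0,0,-1,0],[0,0,0,0,0,-1,0],[0,0,0,0,0,-1,0],[0,0,0,0,0,-0.55,0],[0,0,0,0,0,0,0]]]}}

```text
time: 9.05
tool_pos: [0.5053, 0.0099, 0.1514]
tcp_rot: [-0.0, -0.254, 0.967, 0.0]
ft_force: [-0.3, 0.2, -4.4]
finger_gap: 0.0552
grip_force: 64.8
```

```bash
python3 - <<'E'
from h import *
go([.506,.009,.060],119.5); print(toolR()[:,2].round(4))
E
```

```text
t 9.1 tcp [0.5053 0.0099 0.1514] yaw 119.47 shift mm [-0.2 -1.2 91.4] z-turn deg -0.03 gap 0.0552 grip 64.8 F [-0.3  0.2 -4.4]
[-3.e-04  2.e-04 -1.e+00]
```

>>> {"op": "servo_tool", "data": {"deltas": [[[0,0,0.7,0,0,0,0],[0,0,0.8,0,0,0,0],[0,0,0.8,0,0,0,0],[0,0,0.6,0,0,0,0],[0,0,0.4,0,0,0,0],[0,0,0.16,0,0,0,0],[0,0,0.08,0,0,0,0],[0,0,0,0,0,0,0],[0,0,0,0,0,0,0],[0,0,0,0,0,0,0]]]}}

```text
time: 10.3
tool_pos: [0.5058, 0.0094, 0.0631]
tcp_rot: [0.0, -0.255, 0.967, -0.0]
ft_force: [-1.0, -0.7, -3.8]
finger_gap: 0.0556
grip_force: 64.6
```

```bash
python3 - <<'E'
from h import *
go([.506,.009,.0583],119.5)
E
```

```text
t 10.3 tcp [0.5058 0.0094 0.0631] yaw 119.50 shift mm [ 0.  -0.4  4.8] z-turn deg -0.00 gap 0.0556 grip 64.6 F [-1.  -0.7 -3.8]
```

>>> {"op": "servo_tool", "data": {"deltas": [[[0,0,0.06,0,0,0,0],[0,0,0.04,0,0,0,0],[0,0,0.04,0,0,0,0],[0,0,0.02,0,0,0,0],[0,0,0.02,0,0,0,0],[0,0,0,0,0,0,0],[0,0,0,0,0,0,0],[0,0,0,0,0,0,0],[0,0,0,0,0,0,0],[0,0,0,0,0,0,0]]]}}

```text
time: 11.55
tool_pos: [0.5057, 0.0094, 0.0584]
tcp_rot: [0.0, -0.255, 0.967, -0.0]
ft_force: [-1.6, -0.2, 1.8]
finger_gap: 0.0551
grip_force: 65.0
```

>>> {"op": "servo_tool", "data": {"deltas": [[[0,0,0,0,0,0,0.75],[0,0,0,0,0,0,0.8],[0,0,0,0,0,0,1],[0,0,0,0,0,0,1],[0,0,0,0,0,0,1],[0,0,-0.3,0,0,0,1],[0,0,-0.6,0,0,0,1],[0,0,-1,0,0,0,1],[0,0,-1,0,0,0,1],[0,0,0,0,0,0,1]]]}}

```text
time: 12.8
tool_pos: [0.5065, 0.0092, 0.1326]
tcp_rot: [0.002, -0.255, 0.967, -0.001]
ft_force: [0.0, 0.6, -0.8]
finger_gap: 0.0856
grip_force: 0.0
```

>>> {"op": "servo_tool", "data": {"deltas": [[[0,0,-0.6,0,0,0,1],[0,0,-1,0,0,0,1],[0,0,-1,0,0,0,1],[0,0,-1,0,0,1,1],[0,0,0,0,0,1,1],[0,0,0,0,0,1,1],[0,0,0,0,0,1,1],[0,0,0,0,0,1,1],[0,0,0,0,0,1,1],[0,0,0,0,0,1,1]]]}}

```text
time: 14.05
tool_pos: [0.5055, 0.0094, 0.2199]
tcp_rot: [-0.001, 0.349, 0.937, -0.0]
ft_force: [-0.3, 0.0, -0.4]
finger_gap: 0.0854
grip_force: 0.0
```

>>> {"op": "servo_tool", "data": {"deltas": [[[0,0,0,0,0,1,1],[0,0,0,0,0,1,1],[0,0,0,0,0,0,1],[0,0,0,0,0,0,1],[0,0,0,0,0,0,1],[0,0,0,0,0,0,1],[0,0,0,0,0,0,1],[0,0,0,0,0,0,1],[0,0,0,0,0,0,1],[0,0,0,0,0,0,1]]]}}

```text
time: 15.3
tool_pos: [0.5057, 0.0094, 0.2208]
tcp_rot: [-0.0, 0.504, 0.864, -0.0]
ft_force: [-0.5, 0.3, 0.3]
finger_gap: 0.0856
grip_force: 0.0
```

```bash
python3 - <<'E'
from h import *
go([.5057,.0094,.1],29.5)
grab("wrist","w3")
E
```

```text
t 15.3 tcp [0.5057 0.0094 0.2208] yaw 29.50 shift mm [  0.   -0.  120.8] z-turn deg 0.00 gap 0.0856 grip 0.0 F [-0.5  0.3  0.3]
```

View pics/w3.png

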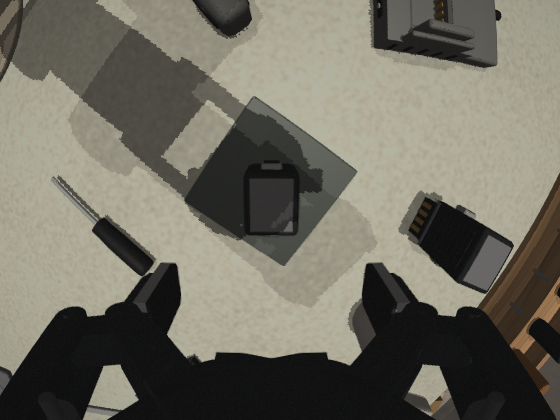

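Pack stands upright on the mat (top 245–298 × 178–235), centred under the jaws; the mug is behind the right finger, so I check its clearance and measure the pack's position.

```bash
python3 - <<'E'
from h import *
c=calibration("wrist"); w=plane("wrist",[(247,179),(297,179),(297,233),(247,233)],.09,c); print(w.round(4).tolist(),w.mean(0).round(4))
print("mug",plane("scene",[(218,243)],.085),plane("side",[(330,221)],.085))
print("charger far edge block?",plane("wrist",[(375,48),(497,66)],.03,c).round(4).tolist())
go([w.mean(0)[0],w.mean(0)[1],.062],29.5)
E
```

```text
[[0.4778, 0.0204, 0.09], [0.5131, 0.0404, 0.09], [0.537, 0.0002, 0.09], [0.4999, -0.0207, 0.09]] [0.507  0.0101 0.09  ]
mug [[ 0.71518156 -0.07834997  0.085     ]] [[ 0.71722194 -0.07218405  0.085     ]]
charger far edge block? [[0.5238, 0.1893, 0.03], [0.6572, 0.269, 0.03]]
t 15.3 tcp [0.5058 0.0094 0.2208] yaw 29.50 shift mm [  0.    1.4 158.8] z-turn deg 0.00 gap 0.0850 grip 0.0 F [-0.2  1.   0.1]
```

>>> {"op": "servo_tool", "data": {"deltas": [[[0,0.03,0.7,0,0,0,1],[0,0,1,0,0,0,1],[0,0,1,0,0,0,1],[0,0,1,0,0,0,1],[0,0,1,0,0,0,1],[0,0,1,0,0,0,1],[0,0,0.5,0,0,0,1],[0,0,0.15,0,0,0,1],[0,0,0,0,0,0,1],[0,0,0,0,0,0,1]]]}}

```text
time: 16.6
tool_pos: [0.5068, 0.0097, 0.0628]
tcp_rot: [0.001, 0.504, 0.864, 0.0]
ft_force: [0.1, -0.2, 0.0]
finger_gap: 0.0853
grip_force: 0.0
```

>>> {"op": "servo_tool", "data": {"deltas": [[[0,0,0,0,0,0,0.65],[0,0,0,0,0,0,0.6],[0,0,0,0,0,0,0.5],[0,0,0,0,0,0,0],[0,0,0,0,0,0,0],[0,0,0,0,0,0,0],[0,0,-0.2,0,0,0,0],[0,0,-0.5,0,0,0,0],[0,0,-0.8,0,0,0,0],[0,0,0,0,0,0,0]]]}}

```text
time: 17.85
tool_pos: [0.5071, 0.0096, 0.1009]
tcp_rot: [0.001, 0.504, 0.864, 0.0]
ft_force: [-0.6, 0.3, -4.6]
finger_gap: 0.0451
grip_force: 62.1
```

```bash
python3 - <<'E'
from h import *
go([.556,.271,.24],29.5)
E
```

```text
t 17.9 tcp [0.5071 0.0096 0.1009] yaw 29.50 shift mm [ 203.1  171.6 -139.1] z-turn deg 0.00 gap 0.0451 grip 62.1 F [-0.6  0.3 -4.6]
```

>>> {"op": "servo_tool", "data": {"deltas": [[[0,0.2,-0.9,0,0,0,0],[0.3,0.7,-0.9,0,0,0,0],[0.5,1,-0.9,0,0,0,0],[0.5,1,-0.9,0,0,0,0],[0.5,1,-0.9,0,0,0,0],[0.5,1,-0.9,0,0,0,0],[0.5,1,-0.2,0,0,0,0],[0.5,0.9,0,0,0,0,0],[0.4,0,0,0,0,0,0],[0,0,0,0,0,0,0]]]}}

```text
time: 19.1
tool_pos: [0.608, 0.1742, 0.2388]
tcp_rot: [-0.001, 0.503, 0.864, -0.001]
ft_force: [0.0, -0.1, -3.8]
finger_gap: 0.0455
grip_force: 63.1
```

```bash
python3 - <<'E'
from h import *
go([.556,.271,.24],29.5)
im,c=grab("wrist","w4")
import json; json.dump({k:np.array(v).tolist() for k,v in c.items()},open("c4.json","w"))
print(proj("wrist",[[.556,.271,.088],[.556,.271,.046]],c))
E
```

```text
t 19.1 tcp [0.608  0.1742 0.2388] yaw 29.55 shift mm [109.8   2.5  -1.1] z-turn deg 0.05 gap 0.0455 grip 63.1 F [ 0.  -0.1 -3.8]
[[273.43627678  74.87530251]
 [273.18531489  80.41385061]]
```

View pics/w4.png

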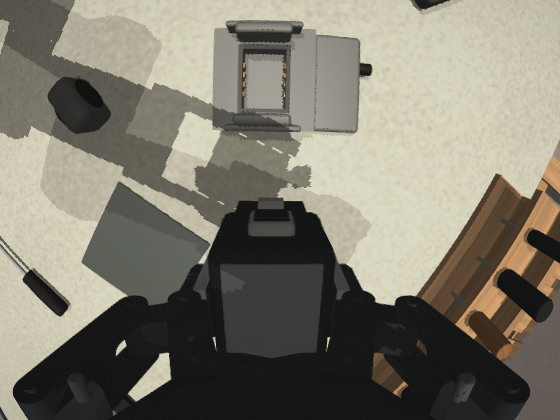

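Charger in view: block left edge x≈214, block/box step x≈316, box right edge ≈359, pocket (240–291, 46–112), cheeks at rows 22–42 and 114–130.

```bash
python3 - <<'E'
from h import *
g=cv2.cvtColor(cv2.imread("pics/w4.png"),cv2.COLOR_BGR2GRAY).astype(int)
for r in (65,95): print("row",r,"from 205:",g[r,205:365].tolist())
for k in(265,): print("col",k,"from 15",g[15:140,k].tolist())
for k in(225,305): print("col",k,"from 15",g[15:140,k].tolist())
E
```

```text
row 65 from 205: [206, 208, 210, 210, 211, 212, 212, 208, 159, 145, 146, 146, 145, 147, 147, 147, 147, 147, 147, 147, 147, 147, 147, 147, 147, 148, 148, 148, 149, 149, 150, 150, 142, 107, 96, 96, 96, 70, 134, 137, 77, 122, 145, 157, 156, 156, 157, 157, 158, 158, 158, 157, 156, 157, 157, 157, 157, 157, 158, 158, 156, 157, 157, 157, 157, 158, 158, 158, 158, 158, 158, 158, 158, 157, 157, 158, 157, 144, 90, 120, 123, 82, 94, 96, 97, 133, 150, 153, 152, 152, 152, 152, 152, 151, 152, 152, 151, 150, 151, 150, 150, 150, 150, 150, 150, 150, 150, 148, 149, 149, 136, 94, 141, 150, 149, 149, 148, 148, 147, 148, 147, 147, 146, 146, 146, 145, 145, 144, 144, 144, 144, 143, 143, 143, 142, 141, 142, 141, 141, 141, 140, 140, 140, 139, 138, 137, 137, 136, 137, 136, 136, 135, 130, 112, 78, 42, 35, 35, 35, 31]
row 95 from 205: [208, 206, 208, 208, 209, 210, 211, 188, 154, 147, 148, 149, 147, 148, 149, 148, 149, 149, 149, 149, 150, 150, 150, 151, 151, 150, 152, 151, 152, 152, 152, 150, 126, 102, 99, 97, 84, 91, 125, 101, 107, 131, 149, 159, 159, 159, 159, 159, 159, 160, 160, 160, 160, 159, 160, 161, 161, 
[... 1665 characters left out ...]
, 81, 74, 65, 74, 91, 98, 99, 99, 119, 128, 127, 128, 127]
col 305 from 15 [198, 200, 202, 200, 199, 199, 198, 202, 205, 206, 207, 205, 204, 201, 145, 146, 146, 146, 145, 146, 145, 146, 147, 147, 147, 147, 148, 147, 148, 148, 147, 147, 148, 148, 148, 148, 148, 149, 149, 149, 149, 149, 149, 150, 151, 150, 151, 149, 150, 151, 150, 150, 150, 150, 151, 151, 151, 151, 151, 151, 151, 152, 152, 152, 152, 152, 152, 152, 153, 152, 153, 153, 153, 152, 153, 153, 153, 153, 154, 154, 154, 154, 154, 154, 154, 154, 155, 155, 155, 155, 155, 154, 155, 155, 156, 155, 156, 155, 156, 156, 155, 156, 156, 156, 156, 157, 157, 157, 156, 157, 157, 156, 156, 157, 157, 158, 172, 187, 190, 189, 187, 182, 205, 206, 208]
```

```bash
python3 - <<'E'
from h import *
import json
c=json.load(open("c4.json")); s=state(); R=toolR(s); T=s["tool_pos"]
def f(name,uv,z):
    w=plane("wrist",uv,z,c); t=(w-T)@R; print(name,"world",w[:,:2].round(4).tolist(),"tool xy mm",(t[:,:2]*1000).round(1).tolist()); return w
f("left -50",[(212.7,65),(211.9,95)],.046)
f("chamf L -25.5",[(237.3,65),(236.7,95)],.046)
f("chamf R +25.5",[(289.6,65),(289.3,95)],.046)
f("step +50",[(315.8,65),(314.6,95)],.046)
f("far y +52",[(225,28),(305,29)],.046)
f("near y -52",[(305,130.7)],.046)
f("cheek tops far outer/inner",[(265,20),(265,30)],.088)
f("cheek inner near, pocket",[(265,42.5),(265,109)],.046)
f("pack top centre now",[(221,262),(325,262)],s["tool_pos"][2]-.0585+.086)
print(T,R.round(3).tolist())
E
```

```text
left -50 world [[0.4961, 0.2567], [0.5103, 0.2299]] tool xy mm [[127.4, -56.5], [97.1, -57.4]]
chamf L -25.5 world [[0.5178, 0.2678], [0.5321, 0.2412]] tool xy mm [[126.4, -32.2], [96.2, -32.8]]
chamf R +25.5 world [[0.5621, 0.2925], [0.5767, 0.2662]] tool xy mm [[126.0, 18.6], [95.9, 18.3]]
step +50 world [[0.584, 0.3057], [0.598, 0.2788]] tool xy mm [[126.8, 44.2], [96.5, 43.1]]
far y +52 world [[0.4877, 0.2958], [0.5567, 0.3329]] tool xy mm [[165.5, -44.5], [163.9, 33.8]]
near y -52 world [[0.6076, 0.2433]] tool xy mm [[60.8, 33.9]]
cheek tops far outer/inner world [[0.5254, 0.3106], [0.53, 0.3025]] tool xy mm [[159.9, -4.5], [150.6, -4.5]]
cheek inner near, pocket world [[0.5301, 0.3007], [0.5631, 0.2424]] tool xy mm [[149.0, -5.2], [82.0, -5.3]]
pack top centre now world [[0.5813, 0.1877], [0.6125, 0.2053]] tool xy mm [[25.4, -16.6], [25.4, 19.2]]
[0.60824112 0.17370982 0.23915107] [[-0.493, 0.87, -0.001], [0.87, 0.493, -0.0], [0.0, -0.001, -1.0]]
```

>>> {"op": "servo_tool", "data": {"deltas": [[[0.3,0,0,0,0,0,0],[0.7,-0.1,0,0,0,0,0],[0.9,-0.1,0,0,0,0,0],[0.9,-0.08,0,0,0,0,0],[0.9,0,0,0,0,0,0],[0.6,0,0,0,0,0,0],[0.22,0,0,0,0,0.12,0],[0,0,0.4,0,0,0,0],[0,0,0.8,0,0,0,0],[0,0,0.8,0,0,0,0]]]}}

```text
time: 20.4
tool_pos: [0.5474, 0.2681, 0.1882]
tcp_rot: [-0.0, 0.513, 0.858, -0.0]
ft_force: [-0.9, 0.2, -3.9]
finger_gap: 0.0454
grip_force: 63.1
```

>>> {"op": "servo_tool", "data": {"deltas": [[[0,0,0.8,0,0,0,0],[0,0,0.6,0,0,0,0],[0,0,0.5,0,0,0,0],[0,0,0.4,0,0,0,0],[0,0,0.3,0,0,0,0],[0,0,0.2,0,0,0,0],[0,0,0.1,0,0,0,0],[0,0,0,0,0,0,0],[0,0,0,0,0,0,0],[0,0,0,0,0,0,0]]]}}

```text
time: 21.65
tool_pos: [0.5472, 0.2689, 0.1173]
tcp_rot: [0.0, 0.513, 0.859, 0.0]
ft_force: [0.7, -0.2, -3.5]
finger_gap: 0.0453
grip_force: 63.1
```

```bash
python3 - <<'E'
from h import *
go([.5465,.2686,.0725],28.3)
im,c=grab("wrist","w5"); a,_=grab("scene","sc5"); b,_=grab("side","sd5")
a=cv2.resize(a[240:330,290:380],None,fx=4,fy=4)
cv2.imwrite("pics/m5.png",np.hstack([cv2.resize(im[60:420,60:480],(420,360)),a]))
E
```

```text
t 21.6 tcp [0.5472 0.2689 0.1173] yaw 28.30 shift mm [ 0.  -0.7 44.8] z-turn deg 0.00 gap 0.0453 grip 63.1 F [ 0.7 -0.2 -3.5]
```

View pics/m5.png

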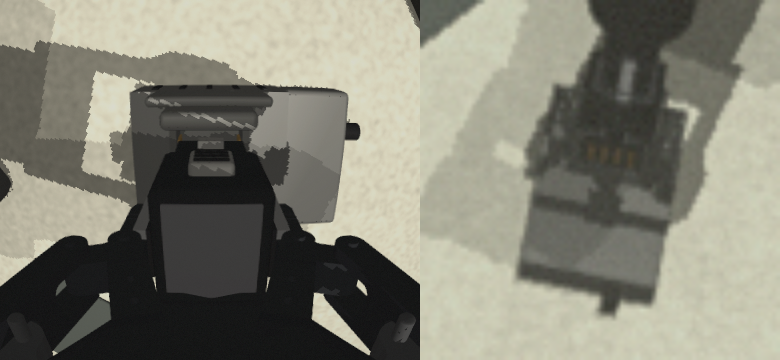

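Pack hangs centred over the pocket, between the cheeks (cheek 148–272, pack centre ≈ 212). Lowering slowly.

>>> {"op": "servo_tool", "data": {"deltas": [[[0,-0.03,0.1,0,0,0,0],[0,0,0.1,0,0,0,0],[0,0,0.1,0,0,0,0],[0,0,0.1,0,0,0,0],[0,0,0.1,0,0,0,0],[0,0,0.1,0,0,0,0],[0,0,0.1,0,0,0,0],[0,0,0.1,0,0,0,0],[0,0,0,0,0,0,0],[0,0,0,0,0,0,0]]]}}

```text
time: 23.05
tool_pos: [0.5465, 0.2685, 0.0972]
tcp_rot: [0.0, 0.513, 0.858, 0.0]
ft_force: [-0.1, -0.8, -3.7]
finger_gap: 0.0452
grip_force: 63.1
```

Foot is past the rim with no contact.

>>> {"op": "servo_tool", "data": {"deltas": [[[0,0,0.1,0,0,0,0],[0,0,0.1,0,0,0,0],[0,0,0.1,0,0,0,0],[0,0,0.1,0,0,0,0],[0,0,0.1,0,0,0,0],[0,0,0.1,0,0,0,0],[0,0,0.1,0,0,0,0],[0,0,0,0,0,0,0],[0,0,0,0,0,0,0],[0,0,0,0,0,0,0]]]}}

```text
time: 24.3
tool_pos: [0.5465, 0.2686, 0.0797]
tcp_rot: [0.0, 0.513, 0.859, 0.0]
ft_force: [-0.2, -0.1, -4.4]
finger_gap: 0.0457
grip_force: 63.1
```

>>> {"op": "servo_tool", "data": {"deltas": [[[0,0,0.08,0,0,0,0],[0,0,0.08,0,0,0,0],[0,0,0.06,0,0,0,0],[0,0,0.04,0,0,0,0],[0,0,0.03,0,0,0,0],[0,0,0,0,0,0,0],[0,0,0,0,0,0,0],[0,0,0,0,0,0,0],[0,0,0,0,0,0,0],[0,0,0,0,0,0,0]]]}}

```text
time: 25.55
tool_pos: [0.5464, 0.2685, 0.0725]
tcp_rot: [0.0, 0.513, 0.859, 0.0]
ft_force: [-2.0, -0.7, -0.6]
finger_gap: 0.0455
grip_force: 63.3
```

>>> {"op": "servo_tool", "data": {"deltas": [[[0,0,0.02,0,0,0,0],[0,0,0,0,0,0,0],[0,0,0,0,0,0,0],[0,0,0,0,0,0,0.6],[0,0,0,0,0,0,0.65],[0,0,0,0,0,0,0.75],[0,0,0,0,0,0,0.9],[0,0,0,0,0,0,1],[0,0,0,0,0,0,1],[0,0,0,0,0,0,1]]]}}

```text
time: 26.8
tool_pos: [0.5464, 0.2685, 0.0718]
tcp_rot: [-0.0, 0.513, 0.859, 0.0]
ft_force: [0.0, 0.2, -0.8]
finger_gap: 0.0853
grip_force: 0.0
```

>>> {"op": "servo_tool", "data": {"deltas": [[[0,0,-0.3,0,0,0,1],[0,0,-0.6,0,0,0,1],[0,0,-1,0,0,0,1],[0,0,-1,0,0,0,1],[0,0,-1,0,0,0,1],[0,0,-1,0,0,0,1],[0,0,-1,0,0,0,1],[0,0,0,0,0,0,1],[0,0,0,0,0,0,1],[0,0,0,0,0,0,1]]]}}

```text
time: 28.05
tool_pos: [0.5461, 0.2684, 0.2183]
tcp_rot: [-0.001, 0.513, 0.859, -0.001]
ft_force: [1.1, -0.7, 0.1]
finger_gap: 0.0855
grip_force: 0.0
```

```bash
python3 - <<'E'
from h import *
go([.5465,.2686,.2],28.3)
im,c=grab("wrist","w6"); g=cv2.cvtColor(im,cv2.COLOR_BGR2GRAY).astype(int)
p=proj("wrist",[[.5465,.2686,.1],[.5465,.2686,.046]],c); print(p)
r=int(p[0,1]);k=int(p[0,0]); print("row",r,g[r,k-70:k+70:2].tolist()); print("col from",r-80,g[r-80:r+60:2,k].tolist())
E
```

```text
t 28.1 tcp [0.5461 0.2684 0.2183] yaw 28.30 shift mm [-0.   0.5 18.3] z-turn deg -0.00 gap 0.0855 grip 0.0 F [ 1.1 -0.7  0.1]
[[271.20438399 211.02954211]
 [271.26866398 194.941345  ]]
row 211 [72, 73, 73, 74, 72, 71, 76, 77, 82, 130, 41, 44, 43, 42, 43, 42, 42, 43, 43, 43, 43, 21, 16, 19, 41, 46, 46, 44, 45, 45, 47, 44, 47, 47, 45, 46, 45, 45, 47, 45, 45, 46, 46, 46, 46, 46, 42, 17, 18, 26, 92, 92, 91, 91, 92, 91, 92, 91, 91, 91, 91, 86, 91, 90, 90, 90, 89, 89, 89, 89]
col from 131 [96, 95, 94, 29, 29, 37, 56, 63, 51, 39, 44, 79, 116, 61, 54, 47, 15, 35, 76, 83, 77, 15, 17, 22, 22, 31, 62, 63, 62, 61, 62, 62, 46, 46, 46, 45, 48, 47, 45, 45, 46, 47, 46, 46, 45, 46, 46, 46, 44, 45, 46, 45, 46, 30, 14, 19, 35, 36, 40, 44, 43, 60, 62, 164, 164, 165, 166, 167, 166, 162]
```

```bash
python3 -c "
from cell import *
print(finish_job())"
```

```text
the job is handed in; nothing more can be done
None
```

The battery pack is out of the lamp and was stood on the mat. I then re-gripped it by its bare faces and lowered it fully into the charger's pocket, where it stands upright. The job was handed in at about 28 s; no verdict was returned.

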